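# Refit the scale ring and volume knob of a desk speaker and hold the knob pressed

## Task

The scale ring and the volume knob have come off the desk speaker: lay the ring flat over the shaft onto the collar on top of the speaker and let go of it, then turn the knob so that its flat matches the flat of the D-shaped shaft and push it fully home on the shaft. Keep gripping the knob and press it all the way down against the spring of its push switch; finish while you are still gripping it and holding it pressed. Leave the eraser, memory stick, stapler and mug where they are.

Things in the scene. Friction and masses are not known exactly. Their poses are not given: they have to be found in the camera images.
- speaker: white desk speaker, fixed; case 110 (x) x 170 (y) x 60 mm high, grey cloth front (-x), aluminium top plate. Origin: centre of its underside, z up. In the middle of its top stands a grey round collar 40 mm across, 6 mm high; on it a dark spigot 27 mm across, 6 mm high; out of that comes the bare steel control shaft.
- collar_top (a point): centre of the collar's top ledge, 66 mm above the desk, on the shaft's axis; axes those of the speaker. The ring lies here: its underside level with this point, its hole round the spigot.
- shaft_seat (a point): on the shaft's axis, on top of its round flange (24 mm across) where the knob's underside rests; 84 mm above the desk with the switch out. The D-shaft rises 18 mm from here: 12 mm round, flat 2.5 mm from the axis on the +x side, tip bevelled 2.5 mm. Axes turn with the shaft (+x to the flat, marked by a red line on the flange; z up). It turns stiffly, 0.08 N m.
- shaft (a joint): push switch under the shaft, in m: 0 out, 0.005 fully pressed down to its stop. Spring: 3 N to begin moving, 8 N at the stop. It springs back when let go.
- scale_ring: loose flat aluminium ring with black ticks on top, 54 mm outside, 32 mm hole, 8 mm thick, about 50 g, lying flat. Origin: centre of its underside; z up. Its yaw does not matter.
- knob: loose black knob standing on the desk, about 50 g, 30 mm high: skirt 48 mm across, 7 mm high; above it a bar grip 20 mm wide (y, parallel sides), 46 mm long (x, round ends). Origin: centre of its underside, on its bore's axis; z up. D-shaped bore from below, 22 mm deep, 0.75 to 1 mm larger than the shaft all round, flat on the +x side, that of the white pointer line. Fits one way only.
- eraser: blue and white eraser, 22 x 45 x 13 mm, loose, to be left alone; origin under its centre
- memory_stick: black memory stick, 18 x 54 x 9 mm, loose, to be left alone; origin under its centre
- stapler: red stapler, 34 x 158 x 50 mm, loose, to be left alone; origin under its centre
- mug: blue mug, 82 x 114 x 91 mm, loose, to be left alone; origin under its centre

How it is judged:
By the outcome, as a careful person would: the job done as asked, in the order asked, and still so for the second after the job is handed in, while the arm keeps its last pose, push and grip.
It also fails if it takes over 59 s, if anything falls off the work surface, if the arm or the gripper's body presses on something with over 40 N, if the wrist force passes 120 N, or if a joint passes its speed limit or range.

## Robot

A 7-joint arm with a two-finger parallel gripper is mounted at the origin on the work surface; the furniture and walls round the work are solid. World frame = base frame: x ahead of the robot, y to its left, z up, the work surface at z = 0. Lengths are in m, angles in rad, forces in N, time in s.
With the tool pointing down it reaches from about 0.425 to 0.925 m from the base axis. Payload 6.8 kg.
Tool frame: the origin (TCP) lies on the centre line of the jaws, within the pads' length; the fingertips stand 25 mm ahead of it and the grasp point (between the pads) lies 6 mm ahead of it; z points along the fingers, y is the line along which they close (so a half turn about z gives the same grasp; the last joint's range is limited). The gripper opens to 85 mm and grips with 20 to 120 N. Pads are 22 mm wide; open, the fingers measure 114 mm over their backs; the gripper's body (76 mm by 85 mm) begins 54 mm behind the grasp point. The pads swing forward as they close: fully open they stand 13 mm farther back than shut.
Start: joints at [-1.423, 0.477, 0.022, 1.555, -0.011, 1.109, -0.083], TCP at [0.171, 0.653, 0.256] pointing down, gripper open.
Joint ranges: [-2.96, 2.96], [-0.34, 2.1], [-1.41, 1.46], [0.24, 2.44], [-1.37, 4.51], [0.17, 1.92], [-2.96, 2.96]. Speed limits (rad/s): [2.39, 2.39, 3.14, 3.14, 3.14, 3.14, 3.14].

## Interface

Orientations are given as a rotation vector (axis times angle).
In Python, from bench import status, imaging, workorder gives the robot as it stands.
- The arm moves only by the tool send_rows, never from a script. Its argument "steps" is a list of rows, each an object of numbers: "dx", "dy", "dz": the shift along the tool's x, y, z in cm; "yaw": the turn about the tool's z in degrees; "gripper": the opening, from 0 (shut) to 1 (fully open). A call has 1 to 5 rows; each row is the pose to reach, as a shift and turn from the pose commanded when the call began, along the tool's axes at that moment; what a row does not reach only later rows make up. A row lasts 1/8 s, in which the tool goes at most 62.5 mm and 10.7 degrees, less where a joint would pass 70% of its speed; a pose out of reach is approached as far as the arm can. A call with a gripper value outside its range is refused whole. The fingers move at their own pace and stop on an object; "force" is the grip in N (left out, the last holds). Time passes only in rows, so rows that repeat a pose let the fingers close. It gives the time, the measured TCP pose, the force, the opening and the grip force at its end, in the units of the state.
- status.get_obs(): the state, without advancing time (a new reading comes with each control period).
- imaging.grab_frame(name): name is "side" or "top" or "wrist"; returns a dict with "color" (420x560x3 uint8, red, green, blue), "depth" (420x560 float32, m along the optical axis (not along the pixel's ray), 0 where there is no reading), "K" (3x3 intrinsics, pixels), "k1" (the pictures are not rectified: a ray, as slopes to the right and down, at radius r is drawn at 1 + k1 r^2 times it, then the intrinsics apply), "R" (3x3) and "t" (3): a world point X has camera coordinates R X + t. Camera axes: x right, y down, z forward; pixel columns grow to the right and rows downward; lengths in m; the calibration is good to about 2 mm. A picture is of the moment at which its call begins.
- workorder.hand_in(): hands the job in; it is judged then, once.
The state is a dict: "clock": time; "joints": joint angles; "qvel": joint speeds; "tau": joint torques, N m; "tcp_pos": TCP position; "orientation": TCP orientation; "contact_force": force on the tool from outside, world axes, zero at the start; "moment": the same for the moment, N m; "grip_width": finger opening in m; "gripper_force": force on a finger pad.
Only numpy, scipy, OpenCV 4.12 (cv2) and the standard library are available. Lean on these libraries where they do the work, as an engineer would, in place of code of your own. Each camera call takes 0.05 s, during which the arm holds its last target. There are 200 camera calls.

## Working session

There is one attempt and no reset: what is moved stays moved. The work goes in short steps, Python scripts to look and compute and a tool call to move; the robot and the scene stay as the last step left them, time stands still between calls to the robot, and variables do not carry over. Pictures are saved under pics/ and viewed, at most 10 in all, crops included, and the job is handed in when it is done.

Besides the shell and the picture viewer there is one more tool, called after "Request:" by a JSON object that holds its "op" and its "data", one argument or row to a line. send_rows: Moves the arm, as the interface text tells. Its arguments: {"type":"object","properties":{"steps":{"type":"array"},"force":{"type":"number"}},"required":["steps"]}

```bash
mkdir -p pics
cat > h.py <<'E'
import numpy as np, cv2
from bench import status, imaging, workorder
def grab(n):
    f=imaging.grab_frame(n); return f
def save(f,name,crop=None,scale=1):
    im=f["color"][:,:,::-1]
    if crop: x0,y0,x1,y1=crop; im=im[y0:y1,x0:x1]
    cv2.imwrite("pics/"+name,cv2.resize(im,None,fx=scale,fy=scale))
def ray(f,u,v):
    K=np.array(f["K"]);R=np.array(f["R"]);t=np.array(f["t"])
    p=np.array([(u-K[0,2])/K[0,0],(v-K[1,2])/K[1,1]]);q=p.copy()
    for _ in range(20): q=p/(1+f["k1"]*(q@q))
    d=R.T@np.array([q[0],q[1],1.]); return -R.T@t,d
def onplane(f,u,v,z):
    c,d=ray(f,u,v); return c+d*(z-c[2])/d[2]
def bydepth(f,u,v):
    c,d=ray(f,u,v); return c+d*f["depth"][int(round(v)),int(round(u))]
def tri(f1,p1,f2,p2):
    A=np.zeros((3,3));b=np.zeros(3);
    for f,p in((f1,p1),(f2,p2)):
        c,d=ray(f,*p);d=d/np.linalg.norm(d);M=np.eye(3)-np.outer(d,d);A+=M;b+=M@c
    return np.linalg.solve(A,b)
def proj(f,X):
    K=np.array(f["K"]);x=np.array(f["R"])@X+np.array(f["t"]);q=x[:2]/x[2];q=q*(1+f["k1"]*(q@q))
    return K[0,0]*q[0]+K[0,2],K[1,1]*q[1]+K[1,2]
E
python3 - <<'E'
from h import *
import numpy as np
np.set_printoptions(precision=4,suppress=True)
for n in("top","side","wrist"):
    f=grab(n); save(f,n+"0.png"); print(n,f["K"],f["k1"],-np.array(f["R"]).T@f["t"],f["R"][2])
    np.save("pics/"+n+"0.npy",f,allow_pickle=True)
print(status.get_obs())
E
```

```text
top [[526.2502   0.     281.1145]
 [  0.     526.2502 214.4117]
 [  0.       0.       1.    ]] -0.10818911374255438 [0.3049 0.0116 1.3948] [ 0.1905 -0.0283 -0.9813]
side [[422.9313   0.     280.7606]
 [  0.     422.9313 212.9595]
 [  0.       0.       1.    ]] -0.04475665986220522 [ 0.3616 -0.7285  0.7364] [ 0.1979  0.728  -0.6564]
wrist [[350.7189   0.     267.5852]
 [  0.     350.7189 211.2927]
 [  0.       0.       1.    ]] -0.08087213995572037 [0.1015 0.6712 0.3737] [ 0.2713 -0.073  -0.9597]
{'clock': 0.15, 'joints': array([-1.4231,  0.4776,  0.0223,  1.5562, -0.0115,  1.1093, -0.0831]), 'qvel': array([ 0.0004, -0.001 ,  0.0003, -0.0015, -0.0008, -0.001 ,  0.0007]), 'tau': array([  0.0028, -59.6929,   1.6101, -28.149 ,   0.0126,   0.0066,
         0.    ]), 'tcp_pos': array([0.1707, 0.6526, 0.2556]), 'orientation': array([-0.4006, -3.1158,  0.0022]), 'contact_force': array([1.0192, 0.389 , 1.0618]), 'moment': array([-0.0558,  0.0389, -0.0114]), 'gripper_force': 0.0, 'grip_width': 0.08522490223830945}
```

View pics/top0.png

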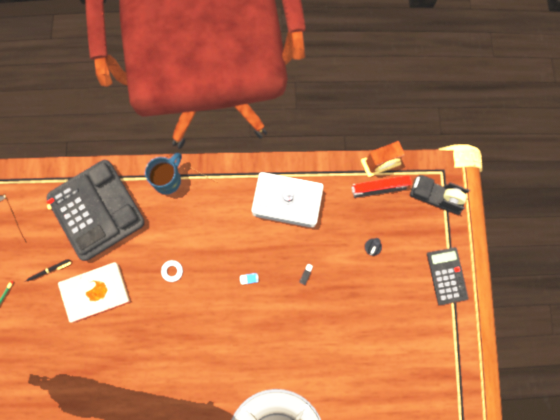

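View pics/side0.png

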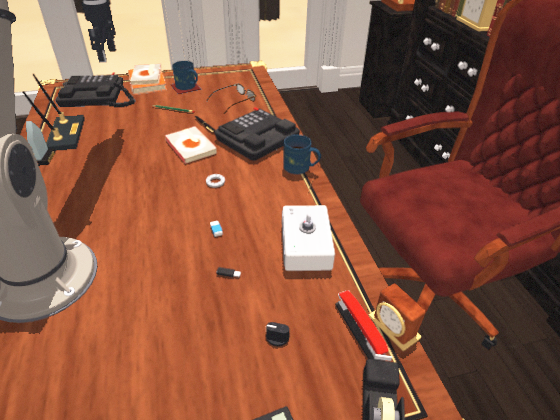

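The top view shows the ring at (172,271), the knob at (374,247) with its pointer pointing down and left, the speaker at (288,199), the eraser at (249,279) and the memory stick at (307,273). In the side view the ring is at (215,181), the knob at (278,333) and the shaft at (307,223).

Run:
```python
from h import *
np.set_printoptions(precision=4,suppress=True)
t=np.load("pics/top0.npy",allow_pickle=True).item();s=np.load("pics/side0.npy",allow_pickle=True).item()
def blob(f,box,fn):
    x0,y0,x1,y1=box; c=f["color"][y0:y1,x0:x1].astype(int)
    m=fn(c).astype(np.uint8); n,l,st,ce=cv2.connectedComponentsWithStats(m)
    i=1+st[1:,4].argmax(); cs,_=cv2.findContours((l==i).astype(np.uint8),cv2.RETR_EXTERNAL,cv2.CHAIN_APPROX_NONE)
    e=cv2.fitEllipse(cs[0]); return (e[0][0]+x0,e[0][1]+y0),e,st[i]
white=lambda c:(c.min(2)>110)
black=lambda c:(c.max(2)<75)
rt=blob(t,(150,250,195,295),white);rs=blob(s,(200,170,230,192),white)
print(rt,rs,tri(t,rt[0],s,rs[0]),onplane(t,*rt[0],.008),onplane(s,*rs[0],.008))
kt=blob(t,(355,230,390,265),black);ks=blob(s,(262,318,295,350),black)
print(kt,ks,tri(t,kt[0],s,ks[0]),onplane(t,*kt[0],.015))
sp=blob(t,(245,165,330,235),white);print(sp)
print("shaft",tri(t,(288,197),s,(307,221)),onplane(t,288,197,.09))
for p in((249,279),(307,273),(383,186),(163,175)):print(p,onplane(t,*p,.02),bydepth(t,*p))
save(t,"top_crop.png",(245,165,400,275),5)
```

```text
((171.39209938049316, 270.6111087799072), ((21.392099380493164, 20.611108779907227), (21.8127384185791, 22.521209716796875), 21.819957733154297), array([ 10,   9,  23,  24, 353], dtype=int32)) ((214.96961975097656, 179.91772842407227), ((14.969619750976562, 9.917728424072266), (12.564319610595703, 18.810340881347656), 85.922119140625), array([  6,   4,  19,  13, 180], dtype=int32)) [0.4317 0.2652 0.0059] [0.4303 0.2648 0.008 ] [0.4328 0.2625 0.008 ]Traceback (most recent call last):
  File "<stdin>", line 13, in <module>
  File "<stdin>", line 8, in blob
cv2.error: OpenCV(4.12.0) /io/opencv/modules/imgproc/src/shapedescr.cpp:361: error: (-201:Incorrect size of input array) There should be at least 5 points to fit the ellipse in function 'fitEllipseNoDirect'
```

```bash
cat >> h.py <<'E'
np.set_printoptions(precision=4,suppress=True)
def blob(f,box,fn):
    x0,y0,x1,y1=box; c=f["color"][y0:y1,x0:x1].astype(int)
    m=fn(c).astype(np.uint8); n,l,st,ce=cv2.connectedComponentsWithStats(m)
    i=1+st[1:,4].argmax(); cs,_=cv2.findContours((l==i).astype(np.uint8),cv2.RETR_EXTERNAL,cv2.CHAIN_APPROX_NONE)
    k=max(cs,key=len); e=cv2.fitEllipse(k); return (e[0][0]+x0,e[0][1]+y0),k[:,0]+[x0,y0],e[1:]
white=lambda c:(c.min(2)>110)
black=lambda c:(c.max(2)<75)
E
python3 - <<'E'
from h import *
t=np.load("pics/top0.npy",allow_pickle=True).item();s=np.load("pics/side0.npy",allow_pickle=True).item()
dark=lambda c:(c[:,:,0]<75)
kt=blob(t,(355,230,390,265),dark);ks=blob(s,(262,318,295,350),dark)
print(kt[0],kt[2],ks[0],ks[2],tri(t,kt[0],s,ks[0]),onplane(t,*kt[0],.015))
sp=blob(t,(245,165,330,235),white);bx=cv2.boxPoints(cv2.minAreaRect(sp[1]));print(bx,[onplane(t,*p,.06) for p in bx])
print("shaft",tri(t,(288,197),s,(307,221)),onplane(t,288,197,.09))
for p in((249,279),(307,273),(383,186),(163,175)):print(p,onplane(t,*p,.02))
save(t,"top_crop.png",(245,165,400,275),5)
E
```

```text
Traceback (most recent call last):
  File "h.py", line 31, in blob
    k=max(cs,key=len); e=cv2.fitEllipse(k); return (e[0][0]+x0,e[0][1]+y0),k[:,0]+[x0,y0],e[1:]
                         ~~~~~~~~~~~~~~^^^
cv2.error: OpenCV(4.12.0) /io/opencv/modules/imgproc/src/shapedescr.cpp:361: error: (-201:Incorrect size of input array) There should be at least 5 points to fit the ellipse in function 'fitEllipseNoDirect'
```

Request:
{"op": "send_rows", "data": {
  "steps": [
    {"dx": -4.4, "dy": -3.9},
    {"dx": -8.8, "dy": -7.8},
    {"dx": -13.2, "dy": -11.7},
    {"dx": -17.6, "dy": -15.6},
    {"dx": -21.5, "dy": -19}
  ]
}}

```text
validation failed for argument at $.st...
```

Request:
{"op": "send_rows", "data": {
  "steps": [
    {"dx": -4.4, "dy": -3.9},
    {"dx": -8.8, "dy": -7.8},
    {"dx": -12.3, "dy": -10.9},
    {"dx": -12.3, "dy": -10.9, "gripper": 0.75},
    {"dx": -12.3, "dy": -10.9, "gripper": 0.75}
  ]
}}

```text
validation failed for argument at $.st...
```

```bash
cat > fix.py <<'E'
from h import *
def kn(t,box,thr=75):
    x0,y0,x1,y1=box; print(t["color"][y0:y1,x0:x1].reshape(-1,3).min(0))
E
python3 - <<'E'
from h import *
f=grab("wrist"); save(f,"wr1.png"); np.save("pics/wr1.npy",f,allow_pickle=True)
o=status.get_obs();print(o["clock"],o["tcp_pos"],o["orientation"],o["grip_width"],o["contact_force"])
t=np.load("pics/top0.npy",allow_pickle=True).item()
print(t["color"][235:260:3,362:386:3].max(2))
E
```

```text
0.2 [0.1707 0.6527 0.2557] [-0.4007 -3.1159  0.0017] 0.08549980103885282 [-0.0683 -0.0648  0.265 ]
[[233 236 234 231 228 229 229 227]
 [241 241 232 179 162 137 233 241]
 [242 228 107  85 107  98 164 241]
 [243 136  91  82  96 108  91 238]
 [239 126  83  95 252  92  87 237]
 [248 172  78 224 242  79 118 246]
 [242 239 114 219  99  96 217 238]
 [236 236 234 220 189 231 233 233]
 [238 239 239 234 232 237 239 237]]
```

View pics/wr1.png

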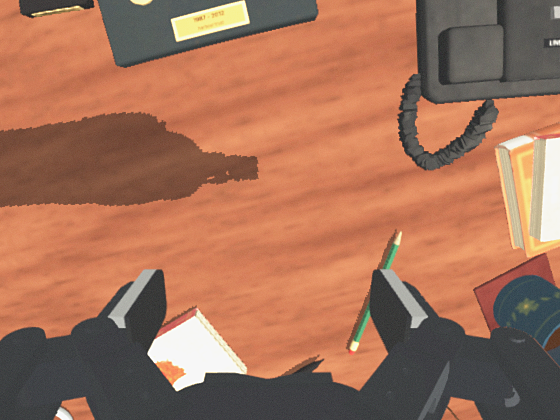

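The wrist view shows only desk clutter, with the fingertips at about (160,275) and (380,275). The move calls were refused, so I will send every key.

Request:
{"op": "send_rows", "data": {
  "steps": [
    {"dx": -4.4, "dy": -3.9, "dz": 0, "yaw": 0, "gripper": 1},
    {"dx": -8.8, "dy": -7.8, "dz": 0, "yaw": 0, "gripper": 1},
    {"dx": -13.2, "dy": -11.7, "dz": 0, "yaw": 0, "gripper": 1},
    {"dx": -17.6, "dy": -15.6, "dz": 0, "yaw": 0, "gripper": 1},
    {"dx": -21.5, "dy": -19, "dz": 0, "yaw": 0, "gripper": 1}
  ]
}}

```text
clock: 0.82
tcp_pos: [0.3318, 0.4126, 0.2563]
orientation: [0.402, 3.116, -0.0]
contact_force: [0.4, 0.3, 1.3]
grip_width: 0.0856
gripper_force: 0.0
```

Request:
{"op": "send_rows", "data": {
  "steps": [
    {"dx": -4.5, "dy": -4, "dz": 0, "yaw": 0, "gripper": 1},
    {"dx": -9, "dy": -8, "dz": 0, "yaw": 0, "gripper": 0.9},
    {"dx": -13.6, "dy": -12, "dz": 0, "yaw": 0, "gripper": 0.8},
    {"dx": -13.6, "dy": -12, "dz": 0, "yaw": 0, "gripper": 0.8},
    {"dx": -13.6, "dy": -12, "dz": 0, "yaw": 0, "gripper": 0.8}
  ]
}}

```text
clock: 1.45
tcp_pos: [0.4316, 0.2647, 0.2563]
orientation: [-0.401, -3.116, -0.001]
contact_force: [0.0, 0.9, -0.2]
grip_width: 0.0683
gripper_force: 0.0
```

```bash
rm fix.py
cat >> h.py <<'E'
from scipy.spatial.transform import Rotation as Ro
def togo(X,Y,o):
    M=Ro.from_rotvec(o["orientation"]).as_matrix(); d=np.array([X,Y,o["tcp_pos"][2]])-o["tcp_pos"]; return M.T@d*100
E
python3 - <<'E'
from h import *
f=grab("wrist"); save(f,"wr2.png"); np.save("pics/wr2.npy",f,allow_pickle=True)
o=status.get_obs();print(o["clock"],o["tcp_pos"],o["orientation"],o["grip_width"],o["contact_force"])
b=blob(f,(150,150,400,350),lambda c:c.min(2)>140); print(b[0],b[2],onplane(f,*b[0],.008))
t=np.load("pics/top0.npy",allow_pickle=True).item()
print(tri(f,b[0],t,(171.39,270.61)), bydepth(f,b[0][0],b[0][1]))
E
```

```text
1.5 [0.4312 0.2655 0.2562] [-0.3981 -3.1157 -0.0005] 0.06866566413836779 [ 0.3373  1.0478 -0.1524]
(267.68358612060547, 179.6778106689453) ((45.1641731262207, 46.397884368896484), 20.63726806640625) [0.4323 0.265  0.008 ]
[0.4309 0.2648 0.0105] [ 0.4343  0.2645 -0.0025]
```

View pics/wr2.png

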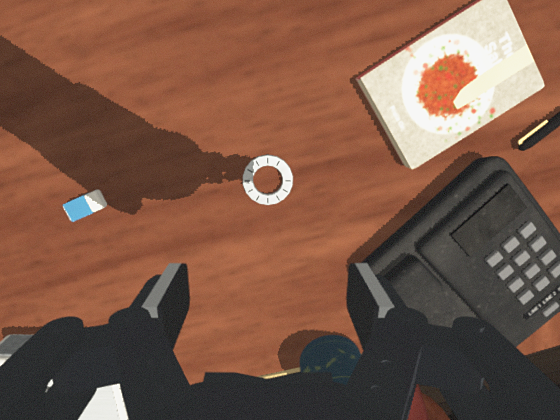

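The wrist view shows the ring at (268,180), about 0.5 mm from the TCP, with the eraser at (85,205). I will descend.

Request:
{"op": "send_rows", "data": {
  "steps": [
    {"dx": -0.1, "dy": 0, "dz": 6, "yaw": 0, "gripper": 0.8},
    {"dx": -0.1, "dy": 0, "dz": 12, "yaw": 0, "gripper": 0.8},
    {"dx": -0.1, "dy": 0, "dz": 17, "yaw": 0, "gripper": 0.8},
    {"dx": -0.1, "dy": 0, "dz": 21, "yaw": 0, "gripper": 0.8},
    {"dx": -0.1, "dy": 0, "dz": 21, "yaw": 0, "gripper": 0.8}
  ]
}}

```text
clock: 2.12
tcp_pos: [0.4301, 0.2644, 0.0439]
orientation: [-0.396, -3.112, 0.006]
contact_force: [0.8, 0.1, -0.2]
grip_width: 0.0683
gripper_force: 0.0
```

Run:
```python
from h import *
f=grab("wrist"); save(f,"wr3.png")
o=status.get_obs();print(o["clock"],o["tcp_pos"],o["grip_width"],o["contact_force"])
print(proj(f,np.array([.432,.265,.008])))
```

```text
2.175 [0.4316 0.2649 0.0457] 0.06862169262607791 [ 0.5811 -0.1191 -0.6998]
(np.float64(269.57061277550446), np.float64(267.84809310778166))
```

View pics/wr3.png

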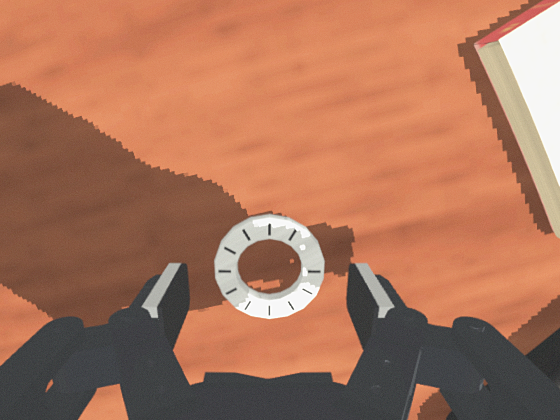

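The ring is at (269,267), midway between the fingertips. Next I lower until touch.

Request:
{"op": "send_rows", "data": {
  "steps": [
    {"dx": 0, "dy": 0, "dz": 1.5, "yaw": 0, "gripper": 0.75},
    {"dx": 0, "dy": 0, "dz": 2.0, "yaw": 0, "gripper": 0.75},
    {"dx": 0, "dy": 0, "dz": 2.2, "yaw": 0, "gripper": 0.75},
    {"dx": 0, "dy": 0, "dz": 2.3, "yaw": 0, "gripper": 0.75},
    {"dx": 0, "dy": 0, "dz": 2.3, "yaw": 0, "gripper": 0.75}
  ]
}}

```text
clock: 2.8
tcp_pos: [0.433, 0.2641, 0.0235]
orientation: [0.401, 3.116, 0.0]
contact_force: [-0.5, 0.2, -0.1]
grip_width: 0.064
gripper_force: 0.0
```

Request:
{"op": "send_rows", "data": {
  "steps": [
    {"dx": 0, "dy": 0, "dz": 0.1, "yaw": 0, "gripper": 0.75},
    {"dx": 0, "dy": 0, "dz": 0.2, "yaw": 0, "gripper": 0.75},
    {"dx": 0, "dy": 0, "dz": 0.3, "yaw": 0, "gripper": 0.75},
    {"dx": 0, "dy": 0, "dz": 0.3, "yaw": 0, "gripper": 0.75}
  ]
}}

```text
clock: 3.3
tcp_pos: [0.4328, 0.264, 0.0202]
orientation: [-0.401, -3.116, 0.0]
contact_force: [0.3, -0.8, 0.9]
grip_width: 0.0644
gripper_force: 0.0
```

Request:
{"op": "send_rows", "data": {
  "steps": [
    {"dx": 0, "dy": 0, "dz": 0, "yaw": 0, "gripper": 0.55},
    {"dx": 0, "dy": 0, "dz": 0, "yaw": 0, "gripper": 0.5},
    {"dx": 0, "dy": 0, "dz": 0, "yaw": 0, "gripper": 0.5},
    {"dx": 0, "dy": 0, "dz": 0, "yaw": 0, "gripper": 0.5}
  ],
  "force": 40
}}

```text
clock: 3.8
tcp_pos: [0.4341, 0.2653, 0.0218]
orientation: [0.4, 3.114, 0.004]
contact_force: [-2.8, 0.8, 15.8]
grip_width: 0.0513
gripper_force: 47.3
```

Request:
{"op": "send_rows", "data": {
  "steps": [
    {"dx": 0, "dy": 0, "dz": -0.3, "yaw": 0, "gripper": 0.5},
    {"dx": 0, "dy": 0, "dz": -1, "yaw": 0, "gripper": 0.5},
    {"dx": 0, "dy": 0, "dz": -3, "yaw": 0, "gripper": 0.5},
    {"dx": 0, "dy": 0, "dz": -3, "yaw": 0, "gripper": 0.5}
  ]
}}

```text
clock: 4.3
tcp_pos: [0.4336, 0.2645, 0.0513]
orientation: [0.401, 3.114, 0.003]
contact_force: [-0.1, -0.4, -0.2]
grip_width: 0.0514
gripper_force: 41.8
```

Run:
```python
from h import *
f=grab("wrist"); save(f,"wr4.png",(130,180,410,390),2)
o=status.get_obs();print(o["clock"],o["tcp_pos"],o["grip_width"],o["contact_force"])
```

```text
4.35 [0.4331 0.2642 0.0506] 0.05158487474264538 [ 0.4277 -0.7429 -0.5737]
```

View pics/wr4.png

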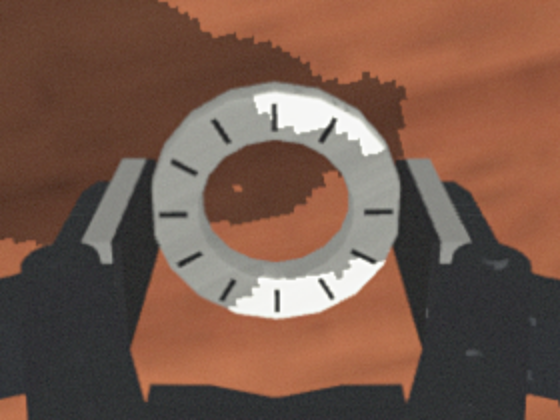

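The ring is held flat and centred at crop (277,203), between the pads. Next I lift and carry it towards the speaker.

Request:
{"op": "send_rows", "data": {
  "steps": [
    {"dx": 0, "dy": 0, "dz": -5, "yaw": 0, "gripper": 0.5},
    {"dx": -1, "dy": -1, "dz": -10, "yaw": 0, "gripper": 0.5},
    {"dx": -4, "dy": -4, "dz": -14, "yaw": 0, "gripper": 0.5},
    {"dx": -8, "dy": -7.6, "dz": -15, "yaw": 0, "gripper": 0.5},
    {"dx": -11, "dy": -10.6, "dz": -15, "yaw": 0, "gripper": 0.5}
  ]
}}

```text
clock: 4.97
tcp_pos: [0.5138, 0.132, 0.2009]
orientation: [0.402, 3.114, 0.001]
contact_force: [0.3, 0.7, -0.1]
grip_width: 0.0513
gripper_force: 42.3
```

Request:
{"op": "send_rows", "data": {
  "steps": [
    {"dx": -4, "dy": -3.9, "dz": 0, "yaw": 0, "gripper": 0.5},
    {"dx": -8, "dy": -7.8, "dz": 0, "yaw": 0, "gripper": 0.5},
    {"dx": -10, "dy": -10, "dz": 0, "yaw": 0, "gripper": 0.5},
    {"dx": -10, "dy": -10, "dz": 0, "yaw": 0, "gripper": 0.5},
    {"dx": -10, "dy": -10, "dz": 0, "yaw": 0, "gripper": 0.5}
  ]
}}

```text
clock: 5.6
tcp_pos: [0.5832, 0.0126, 0.1993]
orientation: [-0.399, -3.114, -0.0]
contact_force: [-0.6, 0.4, -0.1]
grip_width: 0.0512
gripper_force: 42.3
```

Run:
```python
from h import *
f=grab("wrist"); save(f,"wr5.png"); np.save("pics/wr5.npy",f,allow_pickle=True)
o=status.get_obs();print(o["clock"],o["tcp_pos"],o["orientation"],o["grip_width"],o["contact_force"])
print(proj(f,np.array([.61,-.02,.09])))
```

```text
5.65 [0.5832 0.0131 0.1996] [-0.3977 -3.1147 -0.0006] 0.051438056856505966 [-1.0508 -0.0663 -0.0461]
(np.float64(232.29035867203834), np.float64(264.6181245810203))
```

View pics/wr5.png

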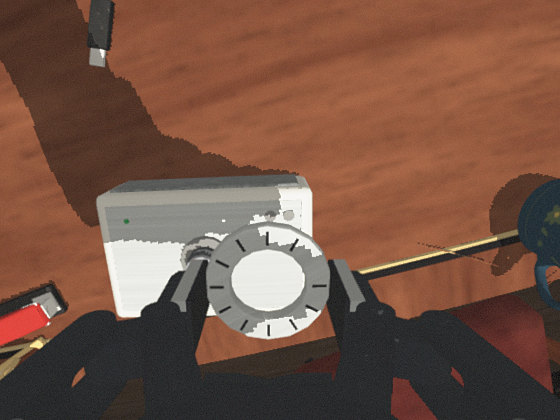

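The ring hides the shaft, whose collar shows at (200,252). I will shift so it is seen clear above the ring, from two places.

Request:
{"op": "send_rows", "data": {
  "steps": [
    {"dx": -5, "dy": -2, "dz": 0, "yaw": 0, "gripper": 0.5},
    {"dx": -7, "dy": -3, "dz": 0, "yaw": 0, "gripper": 0.5},
    {"dx": -7, "dy": -3, "dz": 0, "yaw": 0, "gripper": 0.5},
    {"dx": -7, "dy": -3, "dz": 0, "yaw": 0, "gripper": 0.5}
  ]
}}

```text
clock: 6.15
tcp_pos: [0.6431, -0.0331, 0.1999]
orientation: [-0.397, -3.115, -0.001]
contact_force: [-0.3, -0.1, -1.2]
grip_width: 0.0514
gripper_force: 42.3
```

Run:
```python
from h import *
f=grab("wrist"); np.save("pics/wr6.npy",f,allow_pickle=True)
o=status.get_obs();print(o["clock"],o["tcp_pos"],o["orientation"],o["grip_width"])
```

```text
6.2 [ 0.6431 -0.0331  0.2   ] [-0.397  -3.1151 -0.0015] 0.05164921911364985
```

Request:
{"op": "send_rows", "data": {
  "steps": [
    {"dx": -4, "dy": 2, "dz": 0, "yaw": 0, "gripper": 0.5},
    {"dx": -4, "dy": 4, "dz": 0, "yaw": 0, "gripper": 0.5},
    {"dx": -4, "dy": 4, "dz": 0, "yaw": 0, "gripper": 0.5},
    {"dx": -4, "dy": 4, "dz": 0, "yaw": 0, "gripper": 0.5}
  ]
}}

```text
clock: 6.7
tcp_pos: [0.6918, -0.0066, 0.2003]
orientation: [-0.4, -3.115, 0.001]
contact_force: [-0.6, -0.2, -0.4]
grip_width: 0.0513
gripper_force: 42.3
```

Run:
```python
from h import *
f=grab("wrist"); np.save("pics/wr7.npy",f,allow_pickle=True)
o=status.get_obs();print(o["clock"],o["tcp_pos"],o["orientation"],o["grip_width"])
a=np.load("pics/wr6.npy",allow_pickle=True).item()
out=[]
for g in(a,f):
    u,v=map(int,proj(g,np.array([.61,-.02,.09]))); u=min(max(u,65),495);v=max(v,75); print(u-65,v-75)
    out.append(cv2.resize(g["color"][v-75:v+75,u-65:u+65,::-1],None,fx=3,fy=4,interpolation=cv2.INTER_CUBIC))
cv2.imwrite("pics/sh.png",np.hstack(out))
```

```text
6.75 [ 0.6919 -0.0072  0.2004] [-0.4016 -3.1152  0.0008] 0.051379304826996965
208 91
148 28
```

View pics/sh.png

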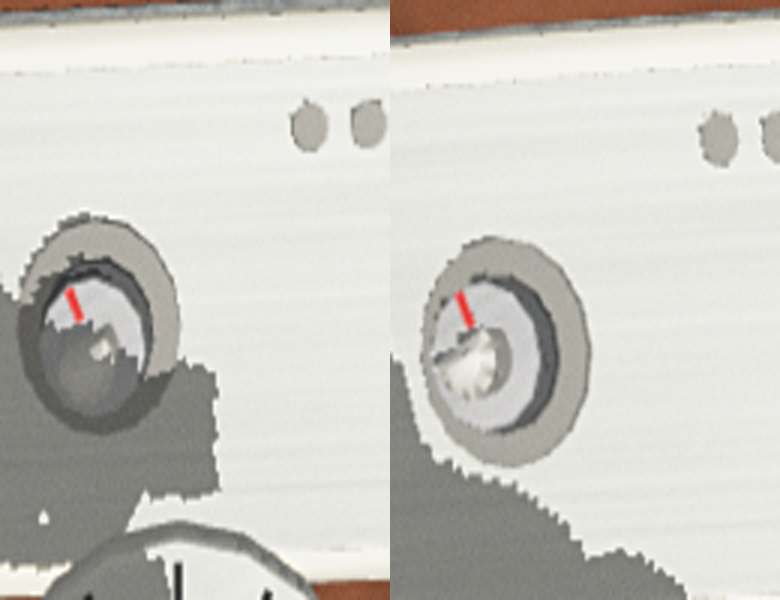

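The two crops show the collar centred at about (241,172) and (186,116), and the red flat mark pointing up and slightly left at (233,167) and (173,106). Next I fit both.

Run:
```python
from h import *
a=np.load("pics/wr6.npy",allow_pickle=True).item();f=np.load("pics/wr7.npy",allow_pickle=True).item()
red=lambda c:(c[:,:,0]>150)&(c[:,:,0]-c[:,:,1]>60)
# collar V7
b=blob(f,(154,82,202,148),lambda c:c.max(2)<205); h=cv2.convexHull(b[1].astype(np.int32)); 
print("collar7",b[0],b[2],len(b[1]),cv2.fitEllipse(h)[:2], b[1].min(0),b[1].max(0))
cc={}
for n,g,box,cp,fl in(("6",a,(222,155,250,180),(241.3,172),(239.2,178)),("7",f,(160,95,190,115),(186.5,115.9),(180,117.7))):
    x0,y0,x1,y1=box; m=red(g["color"][y0:y1,x0:x1].astype(int)); ys,xs=np.nonzero(m)
    P=np.array([onplane(g,x+x0,y+y0,.084)[:2] for x,y in zip(xs,ys)]); c=P.mean(0); d=np.linalg.svd(P-c)[2][0]
    C=onplane(g,*cp,.066)[:2]; F=onplane(g,*fl,.084)[:2]; cc[n]=cp
    d=d*np.sign(d@(c-F)); e=c-F
    print(n,len(xs),"red",c,"dir",np.degrees(np.arctan2(d[1],d[0])),"collar",C,"flange",F,"r",np.hypot(*e),np.degrees(np.arctan2(e[1],e[0])), c-.009*d)
print("tri collar",tri(a,(241.3,172),f,(186.5,115.9)),"flange",tri(a,(239.2,178),f,(180,117.7)))
# ring in hand
o=status.get_obs(); b=blob(f,(190,200,345,350),lambda c:c.min(2)>90)
x,y,w,hh=cv2.boundingRect(b[1].astype(np.int32)); print("ring",b[0],b[2],(x,y,w,hh),onplane(f,*b[0],o["tcp_pos"][2]-.0138),o["tcp_pos"])
t=np.load("pics/top0.npy",allow_pickle=True).item();s=np.load("pics/side0.npy",allow_pickle=True).item()
dk=lambda c:c.max(2)<150
kt=blob(t,(355,232,390,265),dk);ks=blob(s,(262,318,295,350),dk)
print("knob",kt[0],kt[2],ks[0],ks[2],tri(t,kt[0],s,ks[0]),onplane(t,*kt[0],.015))
```

```text
collar7 (181.83364486694336, 115.38347244262695) ((45.392757415771484, 59.99908447265625), 175.82318115234375) 162 ((185.78146362304688, 115.53189086914062), (55.53919219970703, 59.00135040283203)) [158  87] [201 144]
6 30 red [ 0.6039 -0.047 ] dir -168.2747573595454 collar [ 0.6115 -0.0442] flange [ 0.6124 -0.0446] r 0.008880789454008001 -164.29988804815815 [ 0.6127 -0.0452]
7 31 red [ 0.6038 -0.047 ] dir -169.3161659528055 collar [ 0.612  -0.0443] flange [ 0.6127 -0.0448] r 0.009205961036537418 -166.17696626636783 [ 0.6126 -0.0453]
tri collar [ 0.6119 -0.0446  0.0643] flange [ 0.6126 -0.0448  0.0833]
ring (267.587646484375, 279.8516845703125) ((116.82342529296875, 123.92649841308594), 91.24140930175781) (206, 221, 124, 118) [ 0.6887 -0.0055  0.1866] [ 0.6919 -0.0072  0.2004]
knob (373.05211639404297, 246.21860027313232) ((15.66752815246582, 16.178199768066406), 19.152694702148438) (277.1258010864258, 335.066198348999) ((25.18520164489746, 25.59247398376465), 8.847309112548828) [ 0.483  -0.2727  0.0042] [ 0.4807 -0.2705  0.015 ]
```

Request:
{"op": "send_rows", "data": {
  "steps": [
    {"dx": 4, "dy": -3.5, "dz": 0, "yaw": 0, "gripper": 0.5},
    {"dx": 6.5, "dy": -5.7, "dz": 0, "yaw": 0, "gripper": 0.5},
    {"dx": 6.5, "dy": -5.7, "dz": 4, "yaw": 0, "gripper": 0.5},
    {"dx": 6.5, "dy": -5.7, "dz": 6, "yaw": 0, "gripper": 0.5},
    {"dx": 6.5, "dy": -5.7, "dz": 6, "yaw": 0, "gripper": 0.5}
  ]
}}

```text
clock: 7.38
tcp_pos: [0.6138, -0.046, 0.1392]
orientation: [-0.402, -3.112, 0.001]
contact_force: [-0.2, -0.2, -0.8]
grip_width: 0.0516
gripper_force: 42.3
```

Run:
```python
from h import *
P=[];Q=[]
for i in range(4):
    f=grab("wrist"); o=status.get_obs(); P.append(o["tcp_pos"]);Q.append(o["orientation"]*-np.sign(o["orientation"][1]))
print(np.mean(P,0),np.mean(Q,0),o["clock"],o["contact_force"])
d=f["depth"]; 
for u,v in((215,281),(320,281),(267,228),(267,330)): print(u,v,bydepth(f,u,v))
g=np.load("pics/wr7.npy",allow_pickle=True).item()
print([bydepth(g,u,v)[2] for u,v in((215,281),(320,281),(267,228),(267,330))])
print("hole px of axis at ring top", proj(f,np.array([.6123,-.0447,np.mean(P,0)[2]-.0138])),proj(f,np.array([.6123,-.0447,np.mean(P,0)[2]-.018])))
save(f,"wr8.png",(160,180,380,380),3)
```

```text
[ 0.6158 -0.0458  0.1412] [-0.4018 -3.1144  0.0001] 7.575 [-0.6715 -0.3893 -0.3538]
215 281 [ 0.6077 -0.0658  0.1287]
320 281 [ 0.6193 -0.0236  0.1277]
267 228 [ 0.5909 -0.039   0.1279]
267 330 [ 0.6368 -0.0511  0.1279]
[np.float64(0.18690700366052385), np.float64(0.18666549779013347), np.float64(0.18725453268997272), np.float64(0.18659590095278095)]
hole px of axis at ring top (np.float64(266.9514345031243), np.float64(277.6661992489469)) (np.float64(266.966871674549), np.float64(273.1440325071563))
```

View pics/wr8.png

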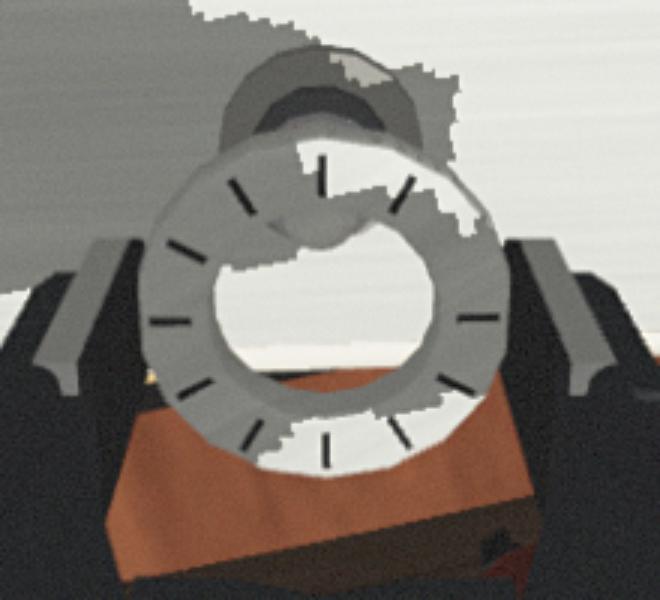

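The ring is centred at about (267.5,282.5) and level in the depth image, roughly 2 mm too far along +x. I will correct that and lower it in stages.

Request:
{"op": "send_rows", "data": {
  "steps": [
    {"dx": 0.2, "dy": 0, "dz": 0, "yaw": 0, "gripper": 0.5},
    {"dx": 0.2, "dy": 0, "dz": 1.5, "yaw": 0, "gripper": 0.5},
    {"dx": 0.2, "dy": 0, "dz": 2.5, "yaw": 0, "gripper": 0.5},
    {"dx": 0.2, "dy": 0, "dz": 3.5, "yaw": 0, "gripper": 0.5},
    {"dx": 0.2, "dy": 0, "dz": 3.5, "yaw": 0, "gripper": 0.5}
  ]
}}

```text
clock: 8.2
tcp_pos: [0.6129, -0.0447, 0.104]
orientation: [-0.401, -3.114, 0.001]
contact_force: [-0.1, 0.3, -0.3]
grip_width: 0.0515
gripper_force: 42.3
```

Request:
{"op": "send_rows", "data": {
  "steps": [
    {"dx": 0, "dy": 0, "dz": 0.4, "yaw": 0, "gripper": 0.5},
    {"dx": 0, "dy": 0, "dz": 0.8, "yaw": 0, "gripper": 0.5},
    {"dx": 0, "dy": 0, "dz": 1.1, "yaw": 0, "gripper": 0.5},
    {"dx": 0, "dy": 0, "dz": 1.4, "yaw": 0, "gripper": 0.5},
    {"dx": 0, "dy": 0, "dz": 1.4, "yaw": 0, "gripper": 0.5}
  ]
}}

```text
clock: 8.82
tcp_pos: [0.6135, -0.0447, 0.091]
orientation: [-0.401, -3.115, 0.0]
contact_force: [0.2, -0.5, 0.5]
grip_width: 0.0513
gripper_force: 42.3
```

Request:
{"op": "send_rows", "data": {
  "steps": [
    {"dx": 0, "dy": 0, "dz": 0.15, "yaw": 0, "gripper": 0.5},
    {"dx": 0, "dy": 0, "dz": 0.3, "yaw": 0, "gripper": 0.5},
    {"dx": 0, "dy": 0, "dz": 0.4, "yaw": 0, "gripper": 0.5},
    {"dx": 0, "dy": 0, "dz": 0.4, "yaw": 0, "gripper": 0.5}
  ]
}}

```text
clock: 9.32
tcp_pos: [0.6137, -0.0447, 0.0878]
orientation: [0.401, 3.116, 0.0]
contact_force: [-2.0, 0.3, 4.7]
grip_width: 0.0515
gripper_force: 42.7
```

Request:
{"op": "send_rows", "data": {
  "steps": [
    {"dx": 0, "dy": 0, "dz": 0, "yaw": 0, "gripper": 0.7},
    {"dx": 0, "dy": 0, "dz": 0, "yaw": 0, "gripper": 0.8},
    {"dx": 0, "dy": 0, "dz": 0, "yaw": 0, "gripper": 0.8},
    {"dx": 0, "dy": 0, "dz": -2, "yaw": 0, "gripper": 0.8},
    {"dx": 0, "dy": 0, "dz": -7, "yaw": 0, "gripper": 0.8}
  ]
}}

```text
clock: 9.95
tcp_pos: [0.6122, -0.0446, 0.1571]
orientation: [-0.4, -3.112, 0.001]
contact_force: [0.8, 0.9, 2.0]
grip_width: 0.0684
gripper_force: 0.0
```

Request:
{"op": "send_rows", "data": {
  "steps": [
    {"dx": 0, "dy": 0, "dz": -6, "yaw": 0, "gripper": 0.8},
    {"dx": 3, "dy": 0, "dz": -11, "yaw": 0, "gripper": 0.8},
    {"dx": 3, "dy": 0, "dz": -12, "yaw": 0, "gripper": 0.8},
    {"dx": 3, "dy": 0, "dz": -12, "yaw": 0, "gripper": 0.8}
  ]
}}

```text
clock: 10.45
tcp_pos: [0.5851, -0.0371, 0.2785]
orientation: [0.4, 3.114, 0.001]
contact_force: [0.9, 0.1, -0.8]
grip_width: 0.0685
gripper_force: 0.0
```

Run:
```python
from h import *
f=grab("wrist"); np.save("pics/wr9.npy",f,allow_pickle=True); save(f,"wr9.png")
o=status.get_obs();print(o["clock"],o["tcp_pos"],o["grip_width"],o["contact_force"])
# ring plane height by depth round the axis at r=22 mm; flange r=9
for r,z in((22,.074),(9,.084)):
    print(r,[round(float(bydepth(f,*proj(f,np.array([.6123+r/1e3*np.cos(a),-.0447+r/1e3*np.sin(a),z])))[2]),4) for a in np.radians(range(0,360,30))])
```

```text
10.5 [ 0.5846 -0.0371  0.277 ] 0.06809775893198917 [-0.4054  0.9726 -0.6288]
22 [0.0732, 0.0734, 0.0744, 0.0752, 0.0752, 0.0752, 0.0748, 0.0738, 0.0752, 0.0748, 0.0746, 0.0742]
9 [0.1025, 0.0834, 0.0851, 0.0843, 0.0831, 0.0846, 0.0844, 0.0848, 0.0854, 0.084, 0.1018, 0.1032]
```

Request:
{"op": "send_rows", "data": {
  "steps": [
    {"dx": 1, "dy": -6, "dz": 0, "yaw": 0, "gripper": 0.8},
    {"dx": 2, "dy": -12, "dz": 0, "yaw": 0, "gripper": 0.8},
    {"dx": 3, "dy": -18, "dz": 0, "yaw": 0, "gripper": 0.8},
    {"dx": 4, "dy": -23, "dz": 0, "yaw": 0, "gripper": 0.8},
    {"dx": 4, "dy": -25.3, "dz": 0, "yaw": 0, "gripper": 0.8}
  ]
}}

```text
clock: 11.12
tcp_pos: [0.4791, -0.275, 0.2756]
orientation: [-0.408, -3.111, 0.001]
contact_force: [0.6, 0.5, 0.5]
grip_width: 0.0679
gripper_force: 0.0
```

Request:
{"op": "send_rows", "data": {
  "steps": [
    {"dx": 0, "dy": 0, "dz": 4, "yaw": 0, "gripper": 0.65},
    {"dx": 0, "dy": 0, "dz": 8, "yaw": 0, "gripper": 0.65},
    {"dx": 0, "dy": 0, "dz": 10, "yaw": 0, "gripper": 0.65},
    {"dx": 0, "dy": 0, "dz": 10, "yaw": 0, "gripper": 0.65}
  ]
}}

```text
clock: 11.62
tcp_pos: [0.4801, -0.2712, 0.1742]
orientation: [-0.4, -3.109, -0.001]
contact_force: [-0.6, 0.3, 0.0]
grip_width: 0.0555
gripper_force: 0.0
```

Run:
```python
from h import *
f=grab("wrist"); np.save("pics/wr10.npy",f,allow_pickle=True); save(f,"wr10.png")
o=status.get_obs();print(o["clock"],o["tcp_pos"],o["orientation"],o["grip_width"])
print(proj(f,np.array([.482,-.272,.03])))
```

```text
11.675 [ 0.4811 -0.2717  0.1758] [-0.4009 -3.1122 -0.0003] 0.05539911777749933
(np.float64(266.8480075729553), np.float64(208.58340915411657))
```

View pics/wr10.png

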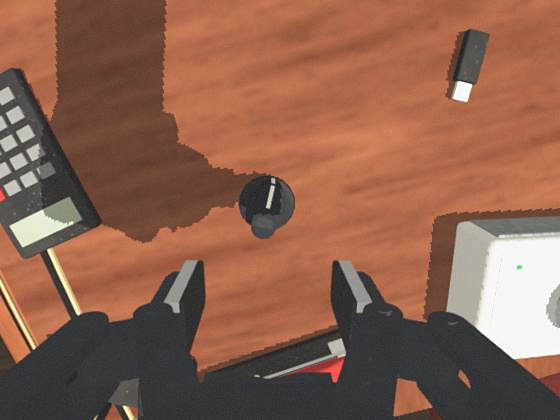

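The picture shows the knob skirt centred at about (267,202), with the white pointer from about (268,208) to (272,180) pointing up. I will measure it and the shaft mark again numerically.

Run:
```python
from h import *
f=np.load("pics/wr10.npy",allow_pickle=True).item()
x0,y0,x1,y1=235,168,300,242
c=f["color"][y0:y1,x0:x1].astype(int)
m=(c.min(2)>110); ys,xs=np.nonzero(m)
P=np.array([onplane(f,x+x0,y+y0,.030)[:2] for x,y in zip(xs,ys)]); m0=P.mean(0); d=np.linalg.svd(P-m0)[2][0]
if d[0]>0:d=-d
pr=(P-m0)@d
print("pointer n",len(xs),xs.min()+x0,xs.max()+x0,ys.min()+y0,ys.max()+y0,"mean",m0,"ang",np.degrees(np.arctan2(d[1],d[0])),"ext",pr.min(),pr.max())
# depth: points by height
ys,xs=np.mgrid[y0:y1,x0:x1]; W=np.array([bydepth(f,u,v) for u,v in zip(xs.ravel(),ys.ravel())])
top=W[(W[:,2]>.026)&(W[:,2]<.04)]; sk=W[(W[:,2]>.0045)&(W[:,2]<.010)]
print("bar top",len(top),np.median(top[:,2])); 
for n,Q in(("top",top),("skirt",sk)):
    r=cv2.minAreaRect(Q[:,:2].astype(np.float32)*1000); print(n,r,Q.min(0),Q.max(0))
dk=((c.max(2)<95)|m).astype(np.uint8); cs,_=cv2.findContours(dk,cv2.RETR_EXTERNAL,cv2.CHAIN_APPROX_NONE);k=max(cs,key=len); print("bbox",cv2.boundingRect(k))
# shaft mark from view 9
g=np.load("pics/wr9.npy",allow_pickle=True).item(); u,v=map(int,proj(g,np.array([.6035,-.047,.084])))
c=g["color"][v-12:v+12,u-12:u+12].astype(int); ys,xs=np.nonzero((c[:,:,0]>130)&(c[:,:,0]-c[:,:,1]>50))
P=np.array([onplane(g,x+u-12,y+v-12,.084)[:2] for x,y in zip(xs,ys)])
if len(P)>4:
    q=P.mean(0);d=np.linalg.svd(P-q)[2][0];print("red9",len(P),q,np.degrees(np.arctan2(d[1],d[0])))
```

```text
pointer n 121 266 274 178 208 mean [ 0.4711 -0.2663] ang 154.6873983005097 ext -0.011691635623434088 0.012382741440206228
bar top 1323 0.0306381413183493
top ((483.6685791015625, -272.6881408691406), (19.96822166442871, 45.67127227783203), 62.69621658325195) [ 0.4627 -0.2886  0.026 ] [ 0.5053 -0.2572  0.0329]
skirt ((482.17547607421875, -272.0526123046875), (47.32618713378906, 43.82954406738281), 66.79900360107422) [ 0.4603 -0.2965  0.0045] [ 0.5071 -0.2491  0.0099]
bbox (4, 6, 56, 64)
red9 19 [ 0.6039 -0.0469] 10.977035012360641
```

Request:
{"op": "send_rows", "data": {
  "steps": [
    {"dx": -0.2, "dy": 0, "dz": 3, "yaw": 6, "gripper": 0.6},
    {"dx": -0.2, "dy": 0, "dz": 6, "yaw": 12, "gripper": 0.6},
    {"dx": -0.2, "dy": 0, "dz": 9, "yaw": 12, "gripper": 0.6},
    {"dx": -0.2, "dy": 0, "dz": 11.5, "yaw": 12, "gripper": 0.6},
    {"dx": -0.2, "dy": 0, "dz": 11.5, "yaw": 12, "gripper": 0.6}
  ]
}}

```text
clock: 12.3
tcp_pos: [0.4833, -0.272, 0.0615]
orientation: [-0.724, -3.055, -0.001]
contact_force: [-0.6, 0.6, 0.1]
grip_width: 0.0509
gripper_force: 0.0
```

```bash
cat >> h.py <<'E'
def state(n=4,name="wrist"):
    P=[];A=[]
    for i in range(n):
        f=grab(name);o=status.get_obs();P.append(o["tcp_pos"]);M=Ro.from_rotvec(o["orientation"]).as_matrix();A.append(np.degrees(np.arctan2(M[1,0],M[0,0]))%360)
    print("t",o["clock"],"tcp",np.mean(P,0),"toolx ang",np.mean(A),"tilt",np.degrees(np.arccos(-M[2,2])),"w",o["grip_width"],"F",o["contact_force"],"M",o["moment"],"q7",o["joints"][6]); return f,np.mean(P,0),np.mean(A),o
E
python3 - <<'E'
from h import *
f,p,a,o=state()
x0,y0,x1,y1=180,170,360,360
ys,xs=np.mgrid[y0:y1:2,x0:x1:2]; W=np.array([bydepth(f,u,v) for u,v in zip(xs.ravel(),ys.ravel())])
W=W[(W[:,2]>.027)&(W[:,2]<.033)&(np.hypot(W[:,0]-.483,W[:,1]+.2725)<.027)]
print(len(W),cv2.minAreaRect(W[:,:2].astype(np.float32)*1000))
E
```

```text
t 12.5 tcp [ 0.4845 -0.2728  0.0633] toolx ang 153.3350260400046 tilt 0.1404522570619016 w 0.05132870765419678 F [ 0.1572 -0.8534  0.8064] M [0.0521 0.0774 0.0064] q7 1.83442946313455
852 ((484.0885314941406, -272.735595703125), (19.693866729736328, 45.497169494628906), 62.23735809326172)
```

Request:
{"op": "send_rows", "data": {
  "steps": [
    {"dx": 0, "dy": 0, "dz": 1.5, "yaw": 0, "gripper": 0.6},
    {"dx": 0, "dy": 0, "dz": 2.5, "yaw": 0, "gripper": 0.6},
    {"dx": 0, "dy": 0, "dz": 2.8, "yaw": 0, "gripper": 0.6},
    {"dx": 0, "dy": 0, "dz": 2.8, "yaw": 0, "gripper": 0.35},
    {"dx": 0, "dy": 0, "dz": 2.8, "yaw": 0, "gripper": 0.15}
  ],
  "force": 60
}}

```text
clock: 13.12
tcp_pos: [0.484, -0.2725, 0.0347]
orientation: [0.724, 3.056, -0.0]
contact_force: [1.8, -1.9, -1.4]
grip_width: 0.0185
gripper_force: 58.6
```

Request:
{"op": "send_rows", "data": {
  "steps": [
    {"dx": 0, "dy": 0, "dz": 0, "yaw": 0, "gripper": 0.15},
    {"dx": 0, "dy": 0, "dz": 0, "yaw": 0, "gripper": 0.15},
    {"dx": 0, "dy": 0, "dz": 0, "yaw": 0, "gripper": 0.15}
  ]
}}

```text
clock: 13.5
tcp_pos: [0.484, -0.2724, 0.0346]
orientation: [0.724, 3.056, -0.0]
contact_force: [-0.8, 0.6, 3.2]
grip_width: 0.0187
gripper_force: 58.9
```

Request:
{"op": "send_rows", "data": {
  "steps": [
    {"dx": 0, "dy": 0, "dz": -5, "yaw": 0, "gripper": 0.15},
    {"dx": 0, "dy": 0, "dz": -10.5, "yaw": 0, "gripper": 0.15},
    {"dx": 0, "dy": 1, "dz": -15, "yaw": 0, "gripper": 0.15},
    {"dx": 0, "dy": 5, "dz": -16, "yaw": -9, "gripper": 0.15},
    {"dx": 0, "dy": 9, "dz": -16, "yaw": -18, "gripper": 0.15}
  ]
}}

```text
clock: 14.12
tcp_pos: [0.525, -0.1913, 0.1956]
orientation: [0.231, 3.131, -0.0]
contact_force: [0.5, 1.0, -0.9]
grip_width: 0.0187
gripper_force: 58.8
```

Run:
```python
from h import *
f,p,a,o=state(2); o["tcp_pos"]=p; print(togo(.6123,-.0447,o))
```

```text
t 14.225 tcp [ 0.5272 -0.1855  0.1945] toolx ang 172.16568339047637 tilt 0.17360810091206982 w 0.01832475063849449 F [ 0.9865  0.1803 -1.2991] M [-0.0329 -0.0234 -0.0431] q7 1.841353783728005
[-6.457  15.1319  0.0495]
```

Request:
{"op": "send_rows", "data": {
  "steps": [
    {"dx": -2.3, "dy": 5.4, "dz": 0, "yaw": -7, "gripper": 0.15},
    {"dx": -4.5, "dy": 10.6, "dz": 0, "yaw": -14, "gripper": 0.15},
    {"dx": -6.5, "dy": 15.1, "dz": 0, "yaw": -19.5, "gripper": 0.15},
    {"dx": -6.5, "dy": 15.1, "dz": 0, "yaw": -19.5, "gripper": 0.15},
    {"dx": -6.5, "dy": 15.1, "dz": 0, "yaw": -19.5, "gripper": 0.15}
  ]
}}

```text
clock: 14.85
tcp_pos: [0.6105, -0.0534, 0.1938]
orientation: [0.294, -3.126, 0.001]
contact_force: [-0.5, -0.3, -0.6]
grip_width: 0.0187
gripper_force: 58.9
```

Run:
```python
from h import *
f,p,a,o=state(4); o["tcp_pos"]=p; print(togo(.6123,-.0447,o))
np.save("pics/wr11.npy",f,allow_pickle=True)
x0,y0,x1,y1=200,200,340,390
ys,xs=np.mgrid[y0:y1,x0:x1]; W=np.array([bydepth(f,u,v) for u,v in zip(xs.ravel(),ys.ravel())])
u=W-p; r=np.hypot(u[:,0],u[:,1]); print(np.histogram(u[r<.03][:,2],bins=np.arange(-.1,.02,.005)))
M=Ro.from_rotvec(o["orientation"]).as_matrix(); L=u@M
# candidates of bar top (about 4.5 mm ahead of TCP) and skirt top (27 mm ahead)
for lo,hi in((-.001,.009),(.023,.032)):
    Q=L[(L[:,2]>lo)&(L[:,2]<hi)&(np.hypot(L[:,0],L[:,1])<.032)]; print(len(Q),Q.min(0),Q.max(0),np.median(Q[:,2]))
c=f["color"][y0:y1,x0:x1].astype(int); k=(c.min(2)>110)&(L[:,2].reshape(c.shape[:2])<.012); q=L[k.ravel()]
print("pointer",len(q),q.min(0),q.max(0)) if len(q) else 0
```

```text
t 15.05 tcp [ 0.6104 -0.0542  0.1941] toolx ang 190.66763894354818 tilt 0.034060045832691684 w 0.01884421248215662 F [-0.3579 -0.9026  0.7433] M [ 0.0306 -0.0699  0.0005] q7 1.8833176035970258
[-0.3642  0.8985 -0.0005]
(array([   0,    0,    0,    0,    0,    0,    0,    0,    0,    0,    0,
          0,    0,  115, 1642,  168,  379,  490,  677, 4833,  518,  427,
        976]), array([-0.1  , -0.095, -0.09 , -0.085, -0.08 , -0.075, -0.07 , -0.065,
       -0.06 , -0.055, -0.05 , -0.045, -0.04 , -0.035, -0.03 , -0.025,
       -0.02 , -0.015, -0.01 , -0.005,  0.   ,  0.005,  0.01 ,  0.015]))
5522 [-0.0232 -0.0231 -0.001 ] [0.023  0.0234 0.009 ] 0.003935718226731991
1814 [ 0.0014 -0.0235  0.023 ] [0.0234 0.0239 0.0319] 0.02717136324810118
pointer 760 [-0.0107 -0.0153 -0.1183] [0.0714 0.0234 0.0118]
```

Request:
{"op": "send_rows", "data": {
  "steps": [
    {"dx": -0.36, "dy": 0.9, "dz": 0, "yaw": -0.8, "gripper": 0.15},
    {"dx": -0.36, "dy": 0.9, "dz": 2.5, "yaw": -0.8, "gripper": 0.15},
    {"dx": -0.36, "dy": 0.9, "dz": 5, "yaw": -0.8, "gripper": 0.15},
    {"dx": -0.36, "dy": 0.9, "dz": 5, "yaw": -0.8, "gripper": 0.15}
  ]
}}

```text
clock: 15.55
tcp_pos: [0.6116, -0.0422, 0.1426]
orientation: [0.319, -3.121, -0.001]
contact_force: [-0.0, 0.2, 0.0]
grip_width: 0.0187
gripper_force: 58.9
```

Run:
```python
from h import *
f,p,a,o=state(4); o["tcp_pos"]=p; print(togo(.6123,-.0447,o))
```

```text
t 15.75 tcp [ 0.6134 -0.0427  0.145 ] toolx ang 191.65449589619868 tilt 0.11999633087967461 w 0.018618920864031545 F [ 0.5229 -0.0601 -0.3002] M [-0.0222 -0.0387  0.0184] q7 1.897719517190306
[ 0.1532 -0.1774 -0.0003]
```

Request:
{"op": "send_rows", "data": {
  "steps": [
    {"dx": 0.15, "dy": -0.18, "dz": 0, "yaw": 0, "gripper": 0.15},
    {"dx": 0.15, "dy": -0.18, "dz": 0, "yaw": 0, "gripper": 0.15}
  ]
}}

```text
clock: 16.0
tcp_pos: [0.6121, -0.0453, 0.1449]
orientation: [-0.318, 3.125, -0.0]
contact_force: [-0.4, 0.0, -1.3]
grip_width: 0.0185
gripper_force: 58.9
```

Run:
```python
from h import *
f,p,a,o=state(6); o["tcp_pos"]=p; print(togo(.6123,-.0447,o))
```

```text
t 16.3 tcp [ 0.612  -0.0449  0.1445] toolx ang 191.63718029202963 tilt 0.005507340481137164 w 0.018711478503524462 F [-0.4605 -0.4185 -0.4648] M [-0.0184  0.0185 -0.0536] q7 1.901251489518672
[-0.0341  0.0153  0.    ]
```

Aligned. Next I go down over the tip.

Request:
{"op": "send_rows", "data": {
  "steps": [
    {"dx": 0, "dy": 0, "dz": 0.6, "yaw": 0, "gripper": 0.15},
    {"dx": 0, "dy": 0, "dz": 0.9, "yaw": 0, "gripper": 0.15},
    {"dx": 0, "dy": 0, "dz": 1.2, "yaw": 0, "gripper": 0.15},
    {"dx": 0, "dy": 0, "dz": 1.2, "yaw": 0, "gripper": 0.15}
  ]
}}

```text
clock: 16.8
tcp_pos: [0.6117, -0.0449, 0.1319]
orientation: [0.319, -3.125, -0.0]
contact_force: [-0.5, 0.5, -0.9]
grip_width: 0.0187
gripper_force: 58.9
```

Request:
{"op": "send_rows", "data": {
  "steps": [
    {"dx": 0, "dy": 0, "dz": 0.2, "yaw": 0, "gripper": 0.15},
    {"dx": 0, "dy": 0, "dz": 0.4, "yaw": 0, "gripper": 0.15},
    {"dx": 0, "dy": 0, "dz": 0.6, "yaw": 0, "gripper": 0.15},
    {"dx": 0, "dy": 0, "dz": 0.8, "yaw": 0, "gripper": 0.15}
  ]
}}

```text
clock: 17.3
tcp_pos: [0.6119, -0.0449, 0.1241]
orientation: [0.319, -3.125, -0.0]
contact_force: [0.2, -0.2, -0.7]
grip_width: 0.0185
gripper_force: 58.9
```

Request:
{"op": "send_rows", "data": {
  "steps": [
    {"dx": 0, "dy": 0, "dz": 0.2, "yaw": 0, "gripper": 0.15},
    {"dx": 0, "dy": 0, "dz": 0.4, "yaw": 0, "gripper": 0.15},
    {"dx": 0, "dy": 0, "dz": 0.6, "yaw": 0, "gripper": 0.15},
    {"dx": 0, "dy": 0, "dz": 0.7, "yaw": 0, "gripper": 0.15},
    {"dx": 0, "dy": 0, "dz": 0.7, "yaw": 0, "gripper": 0.15}
  ]
}}

```text
clock: 17.92
tcp_pos: [0.612, -0.0449, 0.1175]
orientation: [-0.319, 3.125, 0.0]
contact_force: [-1.0, 0.3, 2.9]
grip_width: 0.0184
gripper_force: 59.2
```

Request:
{"op": "send_rows", "data": {
  "steps": [
    {"dx": 0, "dy": 0, "dz": 0.15, "yaw": 0, "gripper": 0.15},
    {"dx": 0, "dy": 0, "dz": 0.3, "yaw": 0, "gripper": 0.15},
    {"dx": 0, "dy": 0, "dz": 0.4, "yaw": 0, "gripper": 0.15},
    {"dx": 0, "dy": 0, "dz": 0.4, "yaw": 0, "gripper": 0.15}
  ]
}}

```text
clock: 18.42
tcp_pos: [0.612, -0.0449, 0.1136]
orientation: [-0.319, 3.125, 0.0]
contact_force: [-2.4, 0.5, 6.0]
grip_width: 0.0188
gripper_force: 59.8
```

Request:
{"op": "send_rows", "data": {
  "steps": [
    {"dx": 0, "dy": 0, "dz": 0.1, "yaw": 0, "gripper": 0.15},
    {"dx": 0, "dy": 0, "dz": 0.15, "yaw": 0, "gripper": 0.15},
    {"dx": 0, "dy": 0, "dz": 0.15, "yaw": 0, "gripper": 0.15}
  ]
}}

```text
clock: 18.8
tcp_pos: [0.612, -0.0449, 0.1133]
orientation: [-0.318, 3.125, 0.001]
contact_force: [-5.4, 1.4, 16.1]
grip_width: 0.0183
gripper_force: 61.2
```

Run:
```python
from h import *
f,p,a,o=state(3)
ys,xs=np.mgrid[200:390,200:340]; W=np.array([bydepth(f,u,v) for u,v in zip(xs.ravel(),ys.ravel())])
r=np.hypot(W[:,0]-.6123,W[:,1]+.0447)
print("bar top",np.median(W[(r<.006)][:,2]),"skirt",np.median(W[(r>.015)&(r<.023)&(W[:,2]<.092)&(W[:,2]>.078)][:,2]))
q=W[(r>.0255)&(r<.0265)&(W[:,2]<.082)&(W[:,2]>.068)];print("ring",len(q),np.median(q[:,2]) if len(q) else 0)
t=grab("top");s=grab("side");T0=np.load("pics/top0.npy",allow_pickle=True).item()
for n,b in(("eraser",(238,270,262,290)),("stick",(296,260,318,288)),("stapler",(348,172,415,200)),("mug",(142,150,185,198))):
    x0,y0,x1,y1=b; print(n,(np.abs(t["color"][y0:y1,x0:x1].astype(int)-T0["color"][y0:y1,x0:x1]).max(2)>60).mean())
```

```text
t 18.95 tcp [ 0.6121 -0.0449  0.1133] toolx ang 191.62950615761892 tilt 0.04314444578677143 w 0.01855676334755055 F [-6.2407  0.3652 15.7537] M [ 0.149   1.3751 -0.0411] q7 1.9135549250321524
bar top 0.10935694502400284 skirt 0.08641537175252154
ring 395 0.0729262295850196
eraser 0.6625
stick 0.7224025974025974
stapler 0.0
mug 0.0
```

```bash
python3 -c "
from h import *
print(workorder.hand_in())"
```

```text
the job is handed in; nothing more can be done
None
```

I handed the job in at about 19 s: the ring lies flat on the collar, and the knob is fully home on the D-shaft, still gripped and pressed to the switch's stop with about 16 N; the arm never went near the eraser, memory stick, stapler or mug, though in the last top picture only the stapler and mug could be confirmed unmoved.

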